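# Lay the extruder's feed tube down on its rest

### The job

With the fingertips only, push the tall feed tube's steel foot squarely up against the dark wooden stop on the plywood board, keeping the tube upright. Then push the tube over the stop, slowly, so that it comes to lie on its side with the cardboard end resting gently on the pale wooden block and the foot still at the stop. Do not pinch, lift or drop it, do not press hard, and leave the other things where they are.

Things in the scene. Friction and masses are not known exactly. Their poses are not given: they have to be found in the camera images.
- board: fixed plywood board flat on the table, 340 x 220 x 9 mm thick, yaw up to 0.25 rad. x points away from the robot, across the stop towards the rest block; y left; z up. Origin: at table height, below the middle of the stop's near face. The board spans x -155 to +185 mm, y -110 to +110 mm.
- stop (a point): middle of the lower edge of the stop's near face, on the board's upper surface (board frame 0, 0, 9 mm). The stop is a dark wooden batten fixed across the board, x = 0 to 16 mm, 160 mm long in y, 10 mm high above the board.
- rest (a point): middle of the top face of the rest, a pale wooden block fixed on the board (board frame 142.5, 0, 37 mm). It spans board x = 120 to 165 mm, is 130 mm wide in y and 28 mm high above the board.
- feed_tube: loose tall part, 165 mm high, 0.58 to 0.91 kg, on the board before the stop (gap 15 to 35 mm, sideways to 15 mm, yaw to board to 0.22 rad). Frame: z up along the tube, x towards the stop, origin at the underside below the tube. Steel foot x -60 to 40, y -40 to 40, 10 mm thick, its rear edge bent up 30 mm high; grey socket 50 x 50 mm to z 50; cardboard tube 40 mm across to z 165.
- tube_end (a point): centre of the free (upper) end of the cardboard tube, feed_tube frame 0, 0, 165 mm. Pushed forward high on the tube with 3 to 5 N, the part tips over the foot's front edge; pushed at the foot's bent-up rear edge it slides. The weight is in the foot: the part falls back unless tipped past about 80 degrees. On the rest it lies at about 86 degrees.
- foot_left (a point): front left lower corner of the steel foot, feed_tube frame 40, 40, 0 mm. While the part tips, the foot's lower front edge slides back up to about 10 mm from the stop, which is normal.
- foot_right (a point): front right lower corner of the steel foot, feed_tube frame 40, -40, 0 mm
- switch: loose black rocker switch, 22 x 30 x 30 mm, on the board's left edge; origin under its centre
- collar: loose dark steel collar, 32 mm across, 28 mm tall, on the board's right edge; origin under its centre
- fan: loose black cooling fan, 60 x 60 x 20 mm, on the table; origin under its centre
- controller: loose black panel controller, 78 x 53 x 53 mm, on the table; origin under its centre
- power_brick: loose black power supply, 130 x 58 x 34 mm, on the table; origin under its centre
- offcut: loose pale wood offcut, 70 x 89 x 50 mm, on the table; origin under its centre
- jar: loose glass jar with orange lid, 52 mm across, 75 mm tall, on the table; origin under its centre
- pliers: loose green-handled pliers, 185 mm long, lying on the table; origin at the pivot

How it is judged:
On the way:
1. the foot stands flat and square against the stop, the tube upright (x of each of foot_left, foot_right in the frame of board above -0.006 m and angle between feed_tube's own z axis and vertical below 0.12 rad), for 0.2 s.
At the end, for the whole second after the job is handed in: The feed tube lies still on its side, tipped 82 to 89 degrees, its free end beyond the rest block's near edge and within 50 mm of the block's middle sideways, both front foot corners within 25 mm of the stop's face (angle between feed_tube's own z axis and vertical between 1.43 and 1.56 rad and x of tube_end in the frame of board above 0.125 m and y of tube_end in the frame of board between -0.05 and 0.05 m and x of each of foot_left, foot_right in the frame of board above -0.025 m and linear speed of feed_tube below 0.02 m/s and angular speed of feed_tube below 0.1 rad/s); the robot touches nothing.
It fails at once if the tube is knocked over or dropped (turns faster than 2.5 rad/s) (angular speed of feed_tube above 2.5 rad/s).
It fails at once if the part is lifted (both front foot corners more than 15 mm off the board) (height (world z) of each of foot_left, foot_right above 0.024 m).
It fails at once if the feed tube is pinched or pressed with more than 36 N (contact force between the fingers and feed_tube above 36 N).
It fails at once if one of the other loose things is moved more than 15 mm (distance of any of switch, collar, fan, controller, power_brick, offcut, jar, pliers from where it was at the start of the episode above 0.015 m).
It also fails if it takes over 72 s, if anything falls off the work surface, if the arm or the gripper's body presses on something with over 40 N, if the wrist force passes 120 N, or if a joint passes its speed limit or range.

### The arm

A 6-joint arm with a two-finger parallel gripper is mounted at the origin on the work surface. World frame = base frame: x ahead of the robot, y to its left, z up, the work surface at z = 0. Lengths are in m, angles in rad, forces in N, time in s.
With the tool pointing down it reaches from about 0.325 to 0.9 m from the base axis. Payload 6.1 kg.
Tool frame: the origin (TCP) lies midway between the tips of the shut fingers; the grasp point (between the pads) lies 19 mm behind it; z points along the fingers, y is the line along which they close (so a half turn about z gives the same grasp; the last joint's range is limited). The gripper opens to 85 mm and grips with 20 to 120 N. Pads are 22 mm wide; open, the fingers measure 114 mm over their backs; the gripper's body (76 mm by 85 mm) begins 54 mm behind the grasp point. The pads swing forward as they close: fully open they stand 13 mm farther back than shut.
Start: joints at [0.975, 0.22, 1.526, -0, 1.395, -0.126], TCP at [0.283, 0.557, 0.231] pointing down, gripper open.
Joint ranges: [-2.98, 2.98], [-0.91, 2.08], [0.09, 2.57], [-1.24, 4.39], [0.2, 2.65], [-2.68, 2.68]. Speed limits (rad/s): [2.57, 2.57, 3.01, 3.14, 3.14, 3.14].

### API

Orientations are given as a unit quaternion [x, y, z, w].
In Python, from plant import ctrl gives the robot as it stands.
- The arm moves only by the tool apply_moves, never from a script. Its argument "series" is a list of rows, each an object of numbers: "fingers": the opening, from -1 (shut) to 1 (fully open); "dx", "dy", "dz": the shift along the tool's x, y, z in m; "wx", "wy", "wz": the turn, a rotation vector about the tool's x, y, z in rad. A call has 1 to 10 rows; each row is the pose to reach, as a shift and turn from the pose commanded when the call began, along the tool's axes at that moment; what a row does not reach only later rows make up. A row lasts 1/8 s, in which the tool goes at most 62.5 mm and 10.7 degrees, less where a joint would pass 70% of its speed; a pose out of reach is approached as far as the arm can. A call with a gripper value outside its range is refused whole. The fingers move at their own pace and stop on an object; the grip force is fixed at half the most. Time passes only in rows, so rows that repeat a pose let the fingers close. It gives the time, the measured TCP pose, the force, the opening and the grip force at its end, in the units of the state.
- ctrl.read_state(): the state, without advancing time (a new reading comes with each control period).
- ctrl.grab_frame(name): name is "scene" or "top" or "wrist"; returns a dict with "frame" (400x640x3 uint8, blue, green, red), "mtx" (3x3 intrinsics, pixels), "rvec" (rotation vector, rad) and "tvec" (3), from world to camera coordinates, as OpenCV has them; the wrist camera has in their place "mount" (4x4, takes a point from camera to tool coordinates, whose origin is the TCP and whose axes are the flange's). Camera axes: x right, y down, z forward; pixel columns grow to the right and rows downward; lengths in m; the calibration is good to about 2 mm. A picture is of the moment at which its call begins: read the wrist's pose just before it. There is no depth.
- ctrl.finish_job(): hands the job in; it is judged then, once.
Trained networks look in a picture, given as the dict that the camera call returned (one of the last four; its "shot" number tells which), for a name from the list of things; names that differ only in an ending like _2 or _b are one class to them, and where a whole thing is asked for, a point or a joint stands for the part that bears it (a point fixed in the world has none). Each returns a list of dicts, best first, with "score" (0 to 1); they miss things now and then, are a little off and sometimes report something else, mostly with a low value. They report only what shows in the picture. A call takes as long as a camera call.
- ctrl.cut_out(picture, query): "mask" (400x640 bool, what is visible of it) and "box" ([centre column, centre row, width, height] in pixels, round what is visible of it).
The state is a dict: "time": time; "joint_positions": joint angles; "qvel": joint speeds; "effort": joint torques, N m; "position": TCP position; "tcp_rot": TCP orientation; "ft_force": force on the tool from outside, world axes, zero at the start; "torque": the same for the moment, N m; "gripper_width": opening from 0.0 (shut) to 1.0 (fully open); "grip_force": force on a finger pad.
Only numpy, scipy, OpenCV 4.12 (cv2) and the standard library are available. Lean on these libraries where they do the work, as an engineer would, in place of code of your own. Each camera call takes 0.05 s, during which the arm holds its last target. There are 200 camera calls.

## Working session

There is one attempt and no reset: what is moved stays moved. The work goes in short steps, Python scripts to look and compute and a tool call to move; the robot and the scene stay as the last step left them, time stands still between calls to the robot, and variables do not carry over. Pictures are saved under pics/ and viewed, at most 10 in all, crops included, and the job is handed in when it is done.

Besides the shell and the picture viewer there is one more tool, called after "Emit:" by a JSON object that holds its "api" and its "payload". apply_moves: Moves the arm, as the interface text tells. Its arguments: {"type":"object","properties":{"series":{"type":"array","items":{"type":"object","properties":{"fingers":{"type":"number"},"dx":{"type":"number"},"dy":{"type":"number"},"dz":{"type":"number"},"wx":{"type":"number"},"wy":{"type":"number"},"wz":{"type":"number"}}}}},"required":["series"]}

```bash
mkdir -p pics; ls
python3 - <<'E'
from plant import ctrl
import cv2,numpy as np
print(ctrl.read_state())
a=ctrl.grab_frame("top");b=ctrl.grab_frame("scene")
for f in(a,b):
    R=cv2.Rodrigues(np.array(f['rvec']))[0];print((-R.T@np.array(f['tvec']).ravel()).round(3),np.array(f['mtx']).round(1).tolist())
    for q in["feed_tube","board","stop","rest"]:
        try:
            for r in ctrl.cut_out(f,q)[:2]:print(q,r['score'],np.round(r['box'],1))
        except Exception as e:print(q,e)
cv2.imwrite("pics/t.png",a['frame']);cv2.imwrite("pics/s.png",b['frame'])
E
```

```text
pics
{'time': 0.0, 'joint_positions': array([ 9.74923686e-01,  2.21235204e-01,  1.52760356e+00, -2.32083065e-05,
        1.39470721e+00, -1.26147779e-01]), 'qvel': array([ 5.27240183e-04,  1.21025653e-04, -6.37729037e-04,  1.35988625e-03,
       -7.82253958e-05,  5.27637918e-05]), 'effort': array([ 1.98412898e-03, -4.96915090e+01, -3.89391518e+01,  1.42516897e-04,
        1.11163568e-02, -4.21614675e-05]), 'position': array([0.28259525, 0.55678458, 0.23019762]), 'tcp_rot': array([ 2.32707096e-01,  9.72546376e-01, -9.17740172e-04, -3.34289128e-04]), 'ft_force': array([-0.14853546,  0.20219298,  0.21669857]), 'torque': array([ 0.0048834 , -0.01597883,  0.00596234]), 'grip_force': 0.0, 'gripper_width': 0.9989052507278636}
[ 0.412 -0.005  1.447] [[520.2, 0.0, 321.6], [0.0, 520.2, 201.0], [0.0, 0.0, 1.0]]
feed_tube 0.67 [308.2 207.3  30.9  39.4]
board 0.86 [307.6 176.4  97.  132.7]
stop 0.95 [307.4 176.9  94.1 133.2]
rest 0.67 [307.3 177.6  89.8 127.9]
rest 0.47 [309.4 208.1  26.   40.9]
[ 1.001 -0.317  0.888] [[374.5, 0.0, 317.3], [0.0, 374.5, 198.5], [0.0, 0.0, 1.0]]
feed_tube 0.69 [337.1 205.8  40.3  54.9]
board 0.91 [359.9 246.2 127.8 127.5]
stop 0.88 [358.7 245.5 130.8 128.6]
rest 0.82 [359.7 247.3 127.6 121.4]
```

Run:
```python
import cv2,numpy as np
t=cv2.imread("pics/t.png");s=cv2.imread("pics/s.png")
c=cv2.resize(t[90:270,220:400],(800,600)[1:]*2 if 0 else (540,540),interpolation=cv2.INTER_CUBIC)
cv2.imwrite("pics/tc.png",c)
d=cv2.resize(s[140:340,260:460],(600,600),interpolation=cv2.INTER_CUBIC)
cv2.imwrite("pics/sc.png",d)
```

```text
(no output)
```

View pics/tc.png

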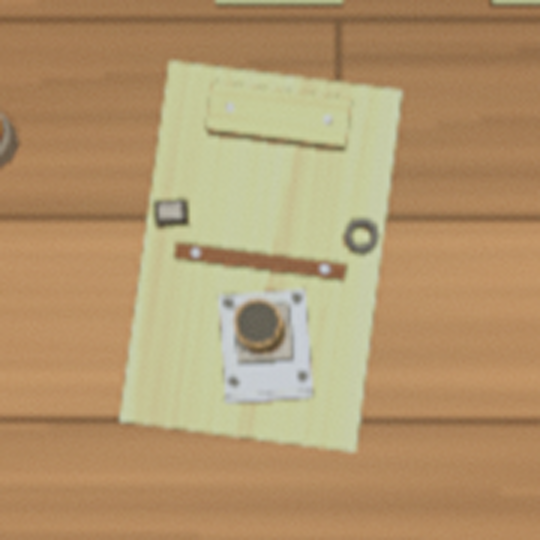

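View pics/sc.png

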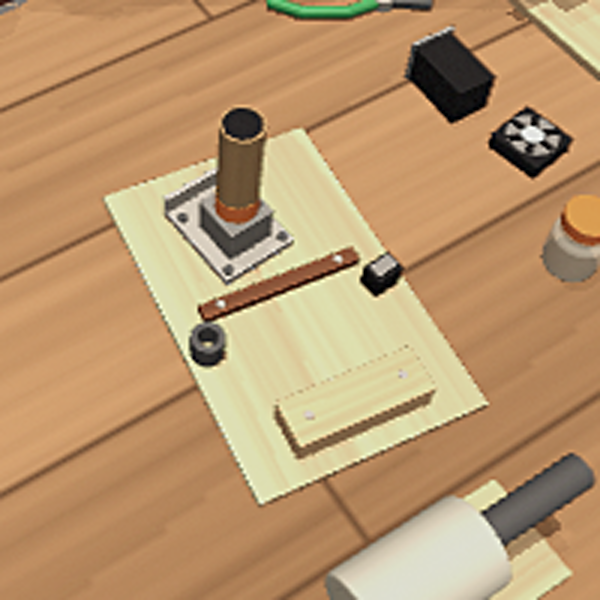

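View pics/t.png

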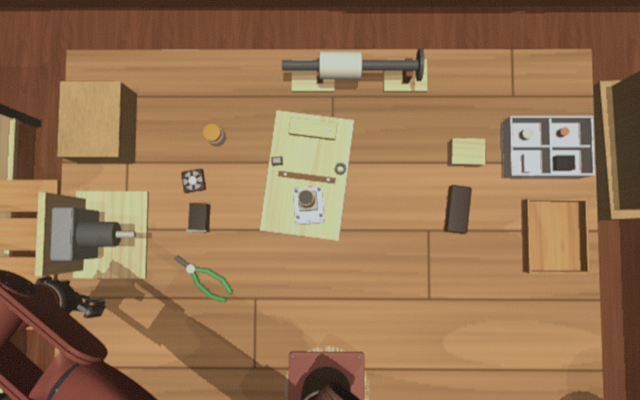

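The top view shows the board yawed about -0.13 rad, with corners at crop (168,60), (402,90), (357,451) and (120,422). The foot is turned slightly the other way, with corners at (219,297), (304,291), (313,399) and (225,404). The switch and collar sit beside the stop, clear of the push path. I'll work out the poses next.

```bash
cat > h.py <<'E'
from plant import ctrl
import cv2,numpy as np
from scipy.spatial.transform import Rotation as Ro
from scipy.optimize import least_squares
def fit2(f,obj,uv):
    """x,y,yaw of planar body whose 3D points obj (z world) project on uv"""
    obj=np.array(obj,float);uv=np.array(uv,float)
    def P(p):
        c,s=np.cos(p[2]),np.sin(p[2]);w=obj.copy()
        w[:,0]=p[0]+c*obj[:,0]-s*obj[:,1];w[:,1]=p[1]+s*obj[:,0]+c*obj[:,1]
        return cv2.projectPoints(w,np.array(f['rvec'],float),np.array(f['tvec'],float),np.array(f['mtx'],float),None)[0][:,0]
    r=least_squares(lambda p:(P(p)-uv).ravel(),[.4,0,0]);return r.x,np.sqrt(np.mean(r.fun**2))
E
python3 - <<'E'
from h import *
f=ctrl.grab_frame("top")
k=lambda L:[(219.67+.33+(u+.5)/3-.5,90+(v+.5)/3-.5) for u,v in L]
b,e=fit2(f,[(.185,.11,.009),(.185,-.11,.009),(-.155,-.11,.009),(-.155,.11,.009),(0,.08,.019),(0,-.08,.019)],k([(168,60),(402,90),(357,451),(120,422),(175,259),(345,279)]));print(b,e)
t,e=fit2(f,[(.04,.04,.019),(.04,-.04,.019),(-.06,-.04,.03),(-.06,.04,.03)],k([(219,297),(304,291),(313,401),(225,404)]));print(t,e)
c,s=np.cos(b[2]),np.sin(b[2]);R=np.array([[c,-s],[s,c]])
print("tube in board",R.T@(t[:2]-b[:2]),t[2]-b[2])
for x,y in[(.04,.04),(.04,-.04),(-.06,.04),(-.06,-.04)]:
    ct,st=np.cos(t[2]),np.sin(t[2]);w=t[:2]+[ct*x-st*y,st*x+ct*y];print(x,y,w.round(4),(R.T@(w-b[:2])).round(4))
S=ctrl.read_state();print(Ro.from_quat(S['tcp_rot']).as_matrix().round(3))
w=ctrl.grab_frame("wrist");print(w['mount'])
E
```

```text
[ 0.5714337   0.05600781 -0.12223007] 0.24249228592729818
[0.50836571 0.05082047 0.06841694] 0.30313496664974093
tube in board [-0.06196498 -0.01283826] 0.1906470100268383
0.04 0.04 [0.5455 0.0935] [-0.0303  0.034 ]
0.04 -0.04 [0.551  0.0136] [-0.0151 -0.0445]
-0.06 0.04 [0.4458 0.0866] [-0.1285  0.0151]
-0.06 -0.04 [0.4512 0.0068] [-0.1133 -0.0635]
[[-0.892  0.453  0.   ]
 [ 0.453  0.892  0.   ]
 [ 0.     0.    -1.   ]]
[[-8.40557593e-04 -9.45471530e-01 -3.25703668e-01  8.54220707e-02]
 [ 9.99999314e-01 -1.06050288e-03  4.97747733e-04  3.43026760e-04]
 [-8.16015988e-04 -3.25703026e-01  9.45471773e-01 -1.42529364e-01]
 [ 0.00000000e+00  0.00000000e+00  0.00000000e+00  1.00000000e+00]]
```

Emit:
{"api": "apply_moves", "payload": {"series": [{"dx":-0.037,"dy":-0.044,"wz":-0.039,"fingers":0},{"dx":-0.074,"dy":-0.088,"wz":-0.077,"fingers":0},{"dx":-0.111,"dy":-0.132,"wz":-0.116,"fingers":0},{"dx":-0.148,"dy":-0.176,"wz":-0.155,"fingers":0},{"dx":-0.185,"dy":-0.22,"wz":-0.193,"fingers":0},{"dx":-0.222,"dy":-0.264,"wz":-0.232,"fingers":0},{"dx":-0.259,"dy":-0.308,"wz":-0.27,"fingers":0},{"dx":-0.296,"dy":-0.352,"wz":-0.309,"fingers":0},{"dx":-0.333,"dy":-0.397,"wz":-0.348,"fingers":0},{"dx":-0.333,"dy":-0.397,"wz":-0.348,"fingers":0}]}}

```text
invalid input at $.series[0]: expected keys fingers, dx, dy, dz, wx, wy, wz
```

Run:
```python
from h import *
S=ctrl.read_state();print(S['position'],Ro.from_quat(S['tcp_rot']).as_matrix().round(3).tolist(),S['gripper_width'],S['ft_force'])
w=ctrl.grab_frame("wrist");cv2.imwrite("pics/w1.png",w['frame']);print(np.array(w['mtx']).tolist())
```

```text
[0.282925   0.55728571 0.23131736] [[-0.892, 0.453, 0.0], [0.453, 0.892, 0.0], [-0.0, 0.0, -1.0]] 1.0014329492045921 [-0.48368888 -0.1298855  -0.79168074]
[[334.99458739776884, 0.0, 319.80415462656583], [0.0, 334.99458739776884, 200.49649299593474], [0.0, 0.0, 1.0]]
```

View pics/w1.png

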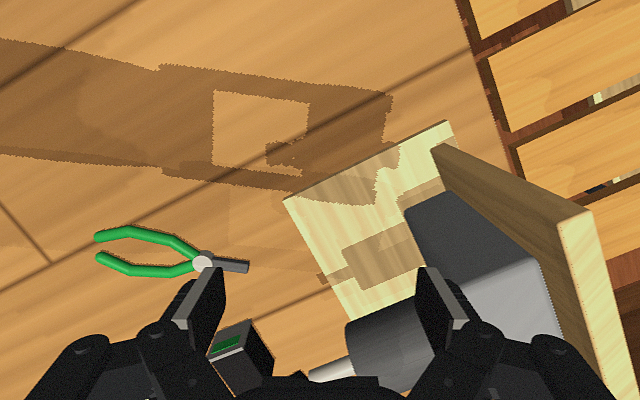

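The move was refused because every key has to be given, so the arm hasn't moved. The wrist view shows the start place: the pliers at about (200,262) and both fingers at the bottom.

Emit:
{"api": "apply_moves", "payload": {"series": [{"dx":-0.037,"dy":-0.044,"dz":0,"wx":0,"wy":0,"wz":-0.039,"fingers":0},{"dx":-0.074,"dy":-0.088,"dz":0,"wx":0,"wy":0,"wz":-0.077,"fingers":0},{"dx":-0.111,"dy":-0.132,"dz":0,"wx":0,"wy":0,"wz":-0.116,"fingers":0},{"dx":-0.148,"dy":-0.176,"dz":0,"wx":0,"wy":0,"wz":-0.155,"fingers":0},{"dx":-0.185,"dy":-0.22,"dz":0,"wx":0,"wy":0,"wz":-0.193,"fingers":0},{"dx":-0.222,"dy":-0.264,"dz":0,"wx":0,"wy":0,"wz":-0.232,"fingers":0},{"dx":-0.259,"dy":-0.308,"dz":0,"wx":0,"wy":0,"wz":-0.27,"fingers":0},{"dx":-0.296,"dy":-0.352,"dz":0,"wx":0,"wy":0,"wz":-0.309,"fingers":0},{"dx":-0.333,"dy":-0.397,"dz":0,"wx":0,"wy":0,"wz":-0.348,"fingers":0},{"dx":-0.333,"dy":-0.397,"dz":0,"wx":0,"wy":0,"wz":-0.348,"fingers":0}]}}

```text
time: 1.9
position: [0.4009, 0.0489, 0.2317]
tcp_rot: [0.064, 0.998, -0.0, 0.001]
ft_force: [0.6, 2.1, 0.0]
gripper_width: 0.498
grip_force: 0.0
```

Run:
```python
from h import *
S=ctrl.read_state();print(S['position'],Ro.from_quat(S['tcp_rot']).as_matrix().round(3).tolist(),S['gripper_width'],S['ft_force'],S['joint_positions'])
w=ctrl.grab_frame("wrist");cv2.imwrite("pics/w2.png",w['frame'])
```

```text
[0.40087155 0.04886517 0.23167972] [[-0.992, 0.129, 0.001], [0.129, 0.992, -0.001], [-0.001, -0.001, -1.0]] 0.49828923309951073 [0.57754594 2.1392529  0.02160857] [-7.37926808e-02 -3.41879519e-01  2.06200307e+00 -9.48925839e-04
  1.42038743e+00 -1.51554557e+00]
```

View pics/w2.png

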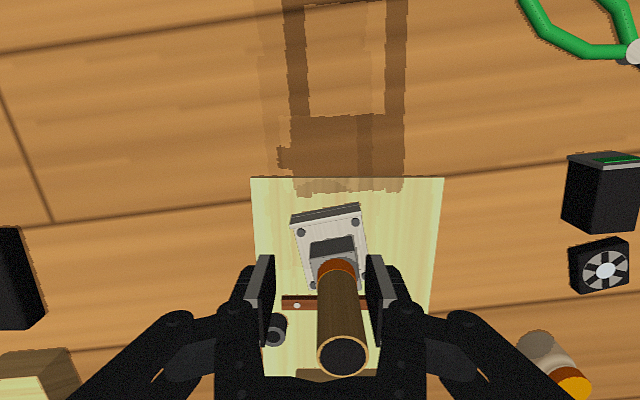

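The wrist view shows the foot's rear edge from (292,215) to (358,204), ahead of the fingers, and the tube between them. That agrees with the fit, so I'll go down behind the foot.

Emit:
{"api": "apply_moves", "payload": {"series": [{"dx":0,"dy":0,"dz":0.045,"wx":0,"wy":0,"wz":0,"fingers":0},{"dx":0,"dy":0,"dz":0.09,"wx":0,"wy":0,"wz":0,"fingers":0},{"dx":0,"dy":0,"dz":0.135,"wx":0,"wy":0,"wz":0,"fingers":0},{"dx":0,"dy":0,"dz":0.175,"wx":0,"wy":0,"wz":0,"fingers":0},{"dx":0,"dy":0,"dz":0.2,"wx":0,"wy":0,"wz":0,"fingers":0},{"dx":0,"dy":0,"dz":0.209,"wx":0,"wy":0,"wz":0,"fingers":0},{"dx":0,"dy":0,"dz":0.209,"wx":0,"wy":0,"wz":0,"fingers":0}]}}

```text
time: 2.82
position: [0.3999, 0.0534, 0.0223]
tcp_rot: [0.06, 0.998, 0.0, -0.0]
ft_force: [-0.1, 0.6, 0.2]
gripper_width: 0.5
grip_force: 0.0
```

Run:
```python
from h import *
S=ctrl.read_state();p=S['position'];b=np.array([.5714,.056]);c,s=np.cos(.1222),-np.sin(.1222);R=np.array([[c,-s],[s,c]])
print(p,R.T@(p[:2]-b),Ro.from_quat(S['tcp_rot']).as_matrix().round(3).tolist(),S['ft_force'])
```

```text
[0.39992507 0.05344988 0.02232519] [-0.16988537 -0.02343323] [[-0.993, 0.12, -0.001], [0.12, 0.993, 0.0], [0.001, 0.0, -1.0]] [-0.07540716  0.63824239  0.23710583]
```

Emit:
{"api": "apply_moves", "payload": {"series": [{"dx":-0.008,"dy":0,"dz":0,"wx":0,"wy":0,"wz":0,"fingers":0},{"dx":-0.016,"dy":0,"dz":0,"wx":0,"wy":0,"wz":0,"fingers":0},{"dx":-0.022,"dy":0,"dz":0,"wx":0,"wy":0,"wz":0,"fingers":0},{"dx":-0.026,"dy":0,"dz":0,"wx":0,"wy":0,"wz":0,"fingers":0},{"dx":-0.03,"dy":0,"dz":0,"wx":0,"wy":0,"wz":0,"fingers":0},{"dx":-0.034,"dy":0,"dz":0,"wx":0,"wy":0,"wz":0,"fingers":0},{"dx":-0.038,"dy":0,"dz":0,"wx":0,"wy":0,"wz":0,"fingers":0},{"dx":-0.042,"dy":0,"dz":0,"wx":0,"wy":0,"wz":0,"fingers":0},{"dx":-0.046,"dy":0,"dz":0,"wx":0,"wy":0,"wz":0,"fingers":0},{"dx":-0.049,"dy":0,"dz":0,"wx":0,"wy":0,"wz":0,"fingers":0}]}}

```text
time: 4.08
position: [0.4461, 0.0473, 0.0214]
tcp_rot: [0.061, 0.998, 0.0, -0.003]
ft_force: [-8.3, 2.5, 5.9]
gripper_width: 0.5
grip_force: 4.1
```

Run:
```python
from h import *
S=ctrl.read_state();p=S['position'];b=np.array([.5714,.056]);c,s=np.cos(.1222),-np.sin(.1222);R=np.array([[c,-s],[s,c]])
print(p,R.T@(p[:2]-b),R.T@S['ft_force'][:2])
f=ctrl.grab_frame("scene");g=ctrl.grab_frame("wrist")
a=cv2.resize(f['frame'][140:260,280:400],(480,480),interpolation=cv2.INTER_CUBIC)
t=ctrl.grab_frame("top")['frame'];t=cv2.resize(t[150:250,270:350],(320,400),interpolation=cv2.INTER_CUBIC);t=cv2.copyMakeBorder(t,0,80,0,0,0)
cv2.imwrite("pics/p1.png",np.hstack([a,t]))
```

```text
[0.44607261 0.04734618 0.02138574] [-0.12333794 -0.0238662 ] [-8.57877229  1.50333991]
```

View pics/p1.png

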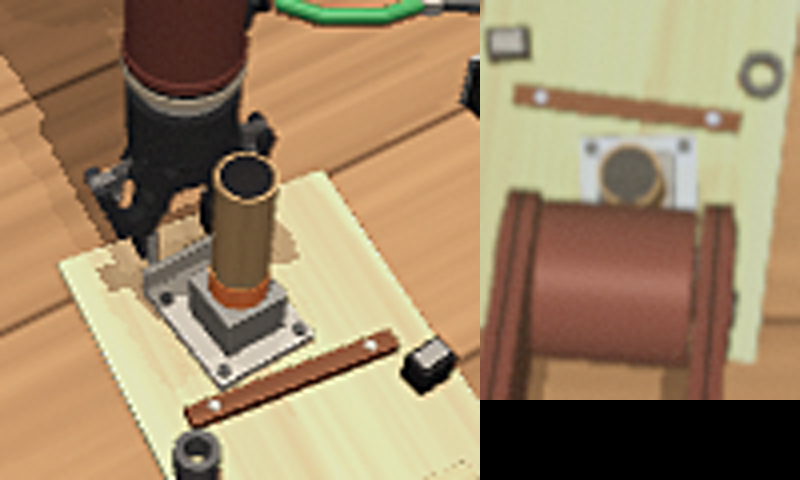

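The scene view shows the tube upright, the fingers on the rear edge, and the foot a few mm short of the stop and already squaring up.

Emit:
{"api": "apply_moves", "payload": {"series": [{"dx":-0.0015,"dy":0,"dz":0,"wx":0,"wy":0,"wz":0,"fingers":0},{"dx":-0.003,"dy":0,"dz":0,"wx":0,"wy":0,"wz":0,"fingers":0},{"dx":-0.0045,"dy":0,"dz":0,"wx":0,"wy":0,"wz":0,"fingers":0},{"dx":-0.006,"dy":0,"dz":0,"wx":0,"wy":0,"wz":0,"fingers":0}]}}

```text
time: 4.72
position: [0.4519, 0.0467, 0.0213]
tcp_rot: [0.061, 0.998, 0.0, -0.003]
ft_force: [-7.5, 3.2, 3.7]
gripper_width: 0.501
grip_force: 3.9
```

Emit:
{"api": "apply_moves", "payload": {"series": [{"dx":-0.0015,"dy":0,"dz":0,"wx":0,"wy":0,"wz":0,"fingers":0},{"dx":-0.003,"dy":0,"dz":0,"wx":0,"wy":0,"wz":0,"fingers":0}]}}

```text
time: 4.97
position: [0.4528, 0.0467, 0.021]
tcp_rot: [0.06, 0.998, 0.001, -0.006]
ft_force: [-16.9, 4.6, 13.3]
gripper_width: 0.502
grip_force: 8.5
```

Run:
```python
from h import *
f=ctrl.grab_frame("scene")
a=cv2.resize(f['frame'][195:255,300:400],(800,480),interpolation=cv2.INTER_CUBIC)
cv2.imwrite("pics/p2.png",a)
def P(w):return cv2.projectPoints(np.array(w,float),f['rvec'],f['tvec'],f['mtx'],None)[0][:,0]
b=np.array([.5714,.056]);c,s=np.cos(.1222),-np.sin(.1222);R=np.array([[c,-s],[s,c]])
for x,y,z in[(0,.08,.019),(0,-.08,.019),(.016,-.08,.019),(0,.03,.019),(0,-.05,.019)]:
    u=P([[*(R@[x,y]+b),z]])[0];print(x,y,((u-[300,195])*8).round())
```

```text
0 0.08 [616. 207.]
0 -0.08 [203. 369.]
0.016 -0.08 [223. 407.]
0 0.03 [490. 256.]
0 -0.05 [283. 338.]
```

View pics/p2.png

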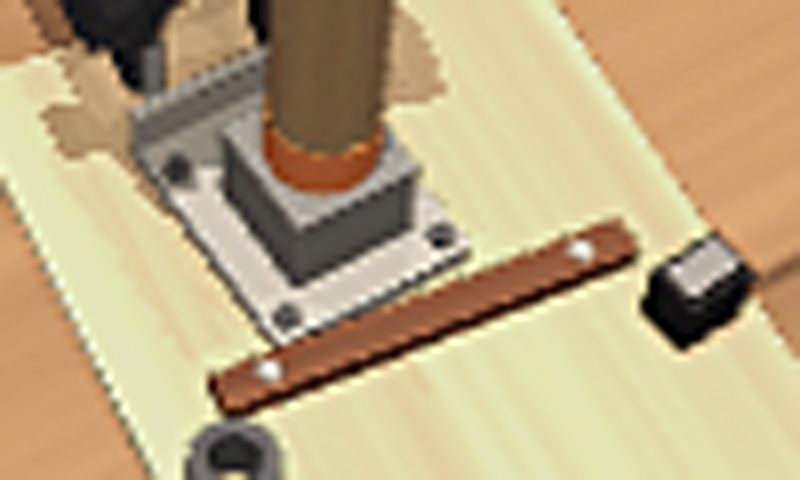

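The right front corner is at the stop at about (280,345). The left one at (468,250) is about 7 mm short, so the foot is still yawed about 0.085 rad and held there by friction. To square it, the rear has to move left as well as forward.

Emit:
{"api": "apply_moves", "payload": {"series": [{"dx":0.003,"dy":0,"dz":0,"wx":0,"wy":0,"wz":0,"fingers":0},{"dx":0.002,"dy":0.001,"dz":0,"wx":0,"wy":0,"wz":0,"fingers":0},{"dx":0.001,"dy":0.0025,"dz":0,"wx":0,"wy":0,"wz":0,"fingers":0},{"dx":0,"dy":0.004,"dz":0,"wx":0,"wy":0,"wz":0,"fingers":0},{"dx":-0.001,"dy":0.0055,"dz":0,"wx":0,"wy":0,"wz":0,"fingers":0},{"dx":-0.002,"dy":0.007,"dz":0,"wx":0,"wy":0,"wz":0,"fingers":0}]}}

```text
time: 5.78
position: [0.4588, 0.0524, 0.0214]
tcp_rot: [0.061, 0.998, -0.0, -0.002]
ft_force: [-3.7, 0.8, -1.4]
gripper_width: 0.499
grip_force: 1.9
```

Emit:
{"api": "apply_moves", "payload": {"series": [{"dx":-0.001,"dy":0.001,"dz":0,"wx":0,"wy":0,"wz":0,"fingers":0},{"dx":-0.002,"dy":0.002,"dz":0,"wx":0,"wy":0,"wz":0,"fingers":0},{"dx":-0.003,"dy":0.002,"dz":0,"wx":0,"wy":0,"wz":0,"fingers":0},{"dx":-0.003,"dy":0.002,"dz":0,"wx":0,"wy":0,"wz":0,"fingers":0}]}}

```text
time: 6.28
position: [0.4604, 0.0539, 0.0213]
tcp_rot: [0.061, 0.998, -0.0, -0.004]
ft_force: [-12.7, 0.0, 6.7]
gripper_width: 0.501
grip_force: 6.5
```

Run:
```python
from h import *
f=ctrl.grab_frame("scene")
a=cv2.resize(f['frame'][195:255,300:400],(800,480),interpolation=cv2.INTER_CUBIC)
cv2.imwrite("pics/p3.png",a)
```

```text
(no output)
```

View pics/p3.png

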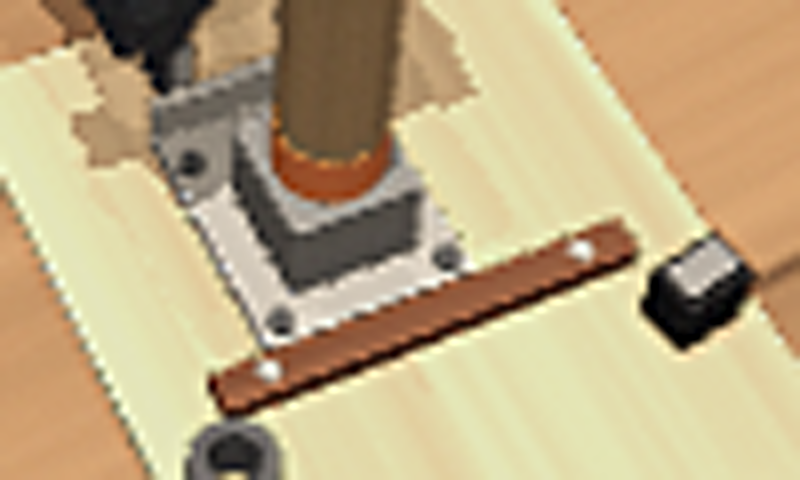

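The foot's front edge now runs along the stop from (265,348) to (470,265), so it is square. Next I'll back off, rise behind the tube and narrow the fingers.

Emit:
{"api": "apply_moves", "payload": {"series": [{"dx":0.004,"dy":0,"dz":0,"wx":0,"wy":0,"wz":0,"fingers":0},{"dx":0.01,"dy":0,"dz":0,"wx":0,"wy":0,"wz":0,"fingers":0},{"dx":0.015,"dy":0,"dz":0,"wx":0,"wy":0,"wz":0,"fingers":0},{"dx":0.015,"dy":0,"dz":-0.03,"wx":0,"wy":0,"wz":0,"fingers":0},{"dx":0.015,"dy":0,"dz":-0.07,"wx":0,"wy":0,"wz":0,"fingers":-0.65},{"dx":0.015,"dy":0,"dz":-0.105,"wx":0,"wy":0,"wz":0,"fingers":-0.65},{"dx":0.015,"dy":0,"dz":-0.128,"wx":0,"wy":0,"wz":0,"fingers":-0.65},{"dx":0.015,"dy":0,"dz":-0.128,"wx":0,"wy":0,"wz":0,"fingers":-0.65}]}}

```text
time: 7.32
position: [0.4507, 0.0556, 0.1525]
tcp_rot: [0.061, 0.998, 0.0, 0.003]
ft_force: [-0.0, -1.1, -0.8]
gripper_width: 0.176
grip_force: 0.0
```

```bash
cat >> h.py <<'E'
b=np.array([.5714,.056]);c,s=np.cos(.1222),-np.sin(.1222);R=np.array([[c,-s],[s,c]])
def st():
    S=ctrl.read_state();p=S['position'];print('t',S['time'],'board',(R.T@(p[:2]-b)).round(4),'z',p[2].round(4),'F',(R.T@S['ft_force'][:2]).round(1),S['ft_force'][2].round(1),'w',S['gripper_width'],'q',S['joint_positions'].round(2))
E
python3 -c "
from h import *
st()"
```

```text
t 7.325 board [-0.1197 -0.0151] z 0.1525 F [ 0.1 -1.1] -0.8 w 0.17634525863049366 q [-0.05 -0.13  2.04 -0.    1.22 -1.5 ]
```

Emit:
{"api": "apply_moves", "payload": {"series": [{"dx":-0.009,"dy":0,"dz":0,"wx":0,"wy":0,"wz":0,"fingers":-0.65},{"dx":-0.018,"dy":0,"dz":0,"wx":0,"wy":0,"wz":0,"fingers":-0.65},{"dx":-0.027,"dy":0,"dz":0,"wx":0,"wy":0,"wz":0,"fingers":-0.65},{"dx":-0.034,"dy":0,"dz":0,"wx":0,"wy":0,"wz":0,"fingers":-0.65},{"dx":-0.039,"dy":0,"dz":0,"wx":0,"wy":0,"wz":0,"fingers":-0.65},{"dx":-0.043,"dy":0,"dz":0,"wx":0,"wy":0,"wz":0,"fingers":-0.65},{"dx":-0.043,"dy":0,"dz":0,"wx":0,"wy":0,"wz":0,"fingers":-0.65}]}}

```text
time: 8.2
position: [0.4917, 0.0504, 0.1503]
tcp_rot: [0.061, 0.998, 0.0, -0.0]
ft_force: [0.1, -0.0, 0.3]
gripper_width: 0.18
grip_force: 0.0
```

```bash
python3 -c "
from h import *
st()
for d in range(0,90,5):
    t=np.deg2rad(d);print(d,((-60*np.cos(t)+140*np.sin(t)-11)).round(1),(60*np.sin(t)+140*np.cos(t)+9).round(1))"
```

```text
t 8.2 board [-0.0784 -0.0153] z 0.1503 F [ 0.1 -0. ] 0.3 w 0.17995425435088394 q [-0.06 -0.02  1.94  0.    1.22 -1.51]
0 -71.0 149.0
5 -58.6 153.7
10 -45.8 157.3
15 -32.7 159.8
20 -19.5 161.1
25 -6.2 161.2
30 7.0 160.2
35 20.2 158.1
40 33.0 154.8
45 45.6 150.4
50 57.7 145.0
55 69.3 138.4
60 80.2 131.0
65 90.5 122.5
70 100.0 113.3
75 108.7 103.2
80 116.5 92.4
85 123.2 81.0
```

Emit:
{"api": "apply_moves", "payload": {"series": [{"dx":-0.004,"dy":0,"dz":0,"wx":0,"wy":0,"wz":0,"fingers":-0.65},{"dx":-0.0075,"dy":0,"dz":0,"wx":0,"wy":0,"wz":0,"fingers":-0.65},{"dx":-0.0115,"dy":0,"dz":-0.001,"wx":0,"wy":0,"wz":0,"fingers":-0.65},{"dx":-0.0155,"dy":0,"dz":-0.002,"wx":0,"wy":0,"wz":0,"fingers":-0.65},{"dx":-0.0195,"dy":0,"dz":-0.0033,"wx":0,"wy":0,"wz":0,"fingers":-0.65},{"dx":-0.024,"dy":0,"dz":-0.0047,"wx":0,"wy":0,"wz":0,"fingers":-0.65},{"dx":-0.028,"dy":0,"dz":-0.006,"wx":0,"wy":0,"wz":0,"fingers":-0.65},{"dx":-0.0325,"dy":0,"dz":-0.007,"wx":0,"wy":0,"wz":0,"fingers":-0.65}]}}

```text
time: 9.2
position: [0.5242, 0.0464, 0.1575]
tcp_rot: [0.061, 0.998, -0.0, 0.0]
ft_force: [-4.3, 0.6, 5.8]
gripper_width: 0.17
grip_force: 2.5
```

Run:
```python
from h import *
st()
f=ctrl.grab_frame("scene")
a=cv2.resize(f['frame'][140:260,280:400],(600,600),interpolation=cv2.INTER_CUBIC)
cv2.imwrite("pics/p4.png",a)
```

```text
t 9.2 board [-0.0457 -0.0153] z 0.1575 F [-4.4  0. ] 5.8 w 0.17032154056743126 q [-0.06  0.05  1.86 -0.    1.23 -1.51]
```

View pics/p4.png

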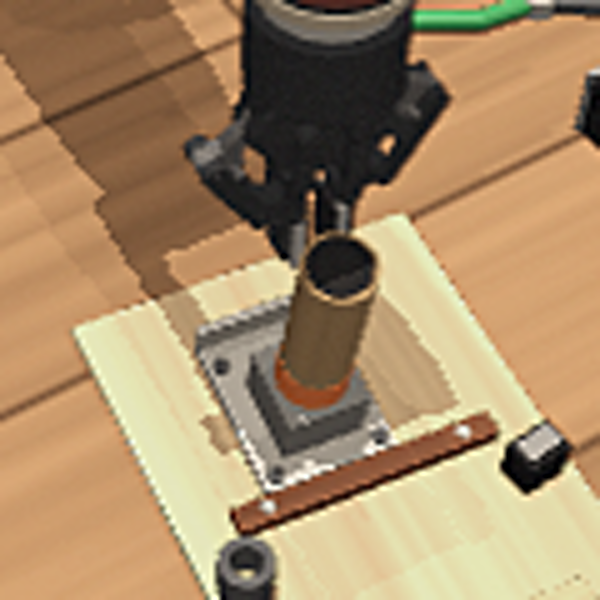

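The tube is leaning about 10° with the fingers behind its top and the foot edge at the stop (about (270,485) to (390,440)). Continuing along the arc.

Emit:
{"api": "apply_moves", "payload": {"series": [{"dx":-0.004,"dy":0,"dz":-0.0009,"wx":0,"wy":0,"wz":0,"fingers":-0.65},{"dx":-0.008,"dy":0,"dz":-0.0017,"wx":0,"wy":0,"wz":0,"fingers":-0.65},{"dx":-0.012,"dy":0,"dz":-0.0023,"wx":0,"wy":0,"wz":0,"fingers":-0.65},{"dx":-0.016,"dy":0,"dz":-0.0028,"wx":0,"wy":0,"wz":0,"fingers":-0.65},{"dx":-0.02,"dy":0,"dz":-0.0033,"wx":0,"wy":0,"wz":0,"fingers":-0.65},{"dx":-0.024,"dy":0,"dz":-0.0036,"wx":0,"wy":0,"wz":0,"fingers":-0.65},{"dx":-0.028,"dy":0,"dz":-0.0038,"wx":0,"wy":0,"wz":0,"fingers":-0.65},{"dx":-0.032,"dy":0,"dz":-0.0039,"wx":0,"wy":0,"wz":0,"fingers":-0.65},{"dx":-0.036,"dy":0,"dz":-0.0039,"wx":0,"wy":0,"wz":0,"fingers":-0.65},{"dx":-0.04,"dy":0,"dz":-0.0039,"wx":0,"wy":0,"wz":0,"fingers":-0.65}]}}

```text
time: 10.5
position: [0.5637, 0.0416, 0.161]
tcp_rot: [0.061, 0.998, -0.0, -0.0]
ft_force: [-1.7, 0.3, 2.8]
gripper_width: 0.172
grip_force: 2.0
```

```bash
python3 -c "
from h import *
st()"
```

```text
t 10.5 board [-0.0059 -0.0153] z 0.161 F [-1.7  0.1] 2.8 w 0.171528459134546 q [-0.07  0.14  1.75 -0.    1.25 -1.51]
```

Emit:
{"api": "apply_moves", "payload": {"series": [{"dx":-0.004,"dy":0,"dz":0.0002,"wx":0,"wy":0,"wz":0,"fingers":-0.65},{"dx":-0.008,"dy":0,"dz":0.0005,"wx":0,"wy":0,"wz":0,"fingers":-0.65},{"dx":-0.012,"dy":0,"dz":0.0009,"wx":0,"wy":0,"wz":0,"fingers":-0.65},{"dx":-0.016,"dy":0,"dz":0.0014,"wx":0,"wy":0,"wz":0,"fingers":-0.65},{"dx":-0.02,"dy":0,"dz":0.002,"wx":0,"wy":0,"wz":0,"fingers":-0.65},{"dx":-0.024,"dy":0,"dz":0.0027,"wx":0,"wy":0,"wz":0,"fingers":-0.65},{"dx":-0.028,"dy":0,"dz":0.0035,"wx":0,"wy":0,"wz":0,"fingers":-0.65},{"dx":-0.032,"dy":0,"dz":0.0044,"wx":0,"wy":0,"wz":0,"fingers":-0.65},{"dx":-0.0355,"dy":0,"dz":0.0054,"wx":0,"wy":0,"wz":0,"fingers":-0.65},{"dx":-0.039,"dy":0,"dz":0.0064,"wx":0,"wy":0,"wz":0,"fingers":-0.65}]}}

```text
time: 11.75
position: [0.6025, 0.0369, 0.1547]
tcp_rot: [0.061, 0.998, 0.0, -0.0]
ft_force: [-3.3, 0.2, 1.1]
gripper_width: 0.177
grip_force: 0.9
```

```bash
python3 -c "
from h import *
st()"
```

```text
t 11.75 board [ 0.0332 -0.0152] z 0.1547 F [-3.3 -0.2] 1.1 w 0.17737417794076246 q [-0.07  0.23  1.66  0.    1.25 -1.52]
```

Emit:
{"api": "apply_moves", "payload": {"series": [{"dx":-0.0038,"dy":0,"dz":0.0012,"wx":0,"wy":0,"wz":0,"fingers":-0.65},{"dx":-0.0076,"dy":0,"dz":0.0025,"wx":0,"wy":0,"wz":0,"fingers":-0.65},{"dx":-0.0114,"dy":0,"dz":0.0039,"wx":0,"wy":0,"wz":0,"fingers":-0.65},{"dx":-0.0151,"dy":0,"dz":0.0054,"wx":0,"wy":0,"wz":0,"fingers":-0.65},{"dx":-0.0188,"dy":0,"dz":0.007,"wx":0,"wy":0,"wz":0,"fingers":-0.65},{"dx":-0.0224,"dy":0,"dz":0.0087,"wx":0,"wy":0,"wz":0,"fingers":-0.65},{"dx":-0.026,"dy":0,"dz":0.0105,"wx":0,"wy":0,"wz":0,"fingers":-0.65},{"dx":-0.0295,"dy":0,"dz":0.0124,"wx":0,"wy":0,"wz":0,"fingers":-0.65},{"dx":-0.0329,"dy":0,"dz":0.0144,"wx":0,"wy":0,"wz":0,"fingers":-0.65},{"dx":-0.0363,"dy":0,"dz":0.0164,"wx":0,"wy":0,"wz":0,"fingers":-0.65}]}}

```text
time: 13.0
position: [0.6386, 0.0324, 0.1383]
tcp_rot: [0.061, 0.998, -0.0, 0.0]
ft_force: [-2.0, -0.0, 0.3]
gripper_width: 0.171
grip_force: 0.7
```

```bash
python3 -c "
from h import *
st()
f=ctrl.grab_frame('scene')
for r in ctrl.cut_out(f,'feed_tube')[:2]:print(r['score'],r['box'])
cv2.imwrite('pics/p5.png',cv2.resize(f['frame'][140:290,280:430],(600,600),interpolation=cv2.INTER_CUBIC))
"
```

```text
t 13.0 board [ 0.0695 -0.0152] z 0.1383 F [-2.  -0.3] 0.3 w 0.17132148723714138 q [-0.07  0.33  1.57 -0.    1.24 -1.52]
0.78 [353.3, 222.6, 51.0, 50.1]
```

Emit:
{"api": "apply_moves", "payload": {"series": [{"dx":-0.0033,"dy":0,"dz":0.0021,"wx":0,"wy":0,"wz":0,"fingers":-0.65},{"dx":-0.0066,"dy":0,"dz":0.0043,"wx":0,"wy":0,"wz":0,"fingers":-0.65},{"dx":-0.0099,"dy":0,"dz":0.0066,"wx":0,"wy":0,"wz":0,"fingers":-0.65},{"dx":-0.0131,"dy":0,"dz":0.009,"wx":0,"wy":0,"wz":0,"fingers":-0.65},{"dx":-0.0162,"dy":0,"dz":0.0115,"wx":0,"wy":0,"wz":0,"fingers":-0.65},{"dx":-0.0192,"dy":0,"dz":0.0141,"wx":0,"wy":0,"wz":0,"fingers":-0.65},{"dx":-0.0222,"dy":0,"dz":0.0168,"wx":0,"wy":0,"wz":0,"fingers":-0.65},{"dx":-0.0251,"dy":0,"dz":0.0195,"wx":0,"wy":0,"wz":0,"fingers":-0.65},{"dx":-0.0279,"dy":0,"dz":0.0223,"wx":0,"wy":0,"wz":0,"fingers":-0.65},{"dx":-0.0307,"dy":0,"dz":0.0251,"wx":0,"wy":0,"wz":0,"fingers":-0.65}]}}

```text
time: 14.35
position: [0.669, 0.0287, 0.1131]
tcp_rot: [0.061, 0.998, 0.0, 0.0]
ft_force: [0.1, -0.6, 0.8]
gripper_width: 0.175
grip_force: 0.3
```

```bash
python3 -c "
from h import *
st()"
```

```text
t 14.35 board [ 0.1002 -0.0152] z 0.1131 F [ 0.2 -0.6] 0.8 w 0.17460616695596298 q [-0.07  0.42  1.5   0.    1.22 -1.52]
```

Emit:
{"api": "apply_moves", "payload": {"series": [{"dx":-0.0018,"dy":0,"dz":0.002,"wx":0,"wy":0,"wz":0,"fingers":-0.65},{"dx":-0.0036,"dy":0,"dz":0.004,"wx":0,"wy":0,"wz":0,"fingers":-0.65},{"dx":-0.0053,"dy":0,"dz":0.006,"wx":0,"wy":0,"wz":0,"fingers":-0.65},{"dx":-0.007,"dy":0,"dz":0.008,"wx":0,"wy":0,"wz":0,"fingers":-0.65},{"dx":-0.0087,"dy":0,"dz":0.0101,"wx":0,"wy":0,"wz":0,"fingers":-0.65},{"dx":-0.0103,"dy":0,"dz":0.0122,"wx":0,"wy":0,"wz":0,"fingers":-0.65},{"dx":-0.0119,"dy":0,"dz":0.0143,"wx":0,"wy":0,"wz":0,"fingers":-0.65},{"dx":-0.0135,"dy":0,"dz":0.0165,"wx":0,"wy":0,"wz":0,"fingers":-0.65}]}}

```text
time: 15.35
position: [0.6823, 0.0271, 0.0967]
tcp_rot: [0.061, 0.998, 0.0, 0.0]
ft_force: [-0.4, 0.4, 0.0]
gripper_width: 0.176
grip_force: 0.1
```

```bash
python3 -c "
from h import *
st()
f=ctrl.grab_frame('scene')
for r in ctrl.cut_out(f,'feed_tube')[:2]:print(r['score'],r['box'])
cv2.imwrite('pics/p6.png',cv2.resize(f['frame'][140:290,280:430],(600,600),interpolation=cv2.INTER_CUBIC))
"
```

```text
t 15.35 board [ 0.1136 -0.0152] z 0.0967 F [-0.4  0.4] 0.0 w 0.17591889873846717 q [-0.08  0.47  1.47  0.    1.2  -1.52]
0.7 [359.1, 237.6, 52.3, 68.4]
```

Emit:
{"api": "apply_moves", "payload": {"series": [{"dx":-0.0015,"dy":0,"dz":0.0022,"wx":0,"wy":0,"wz":0,"fingers":-0.65},{"dx":-0.003,"dy":0,"dz":0.0044,"wx":0,"wy":0,"wz":0,"fingers":-0.65},{"dx":-0.0044,"dy":0,"dz":0.0066,"wx":0,"wy":0,"wz":0,"fingers":-0.65},{"dx":-0.0058,"dy":0,"dz":0.0088,"wx":0,"wy":0,"wz":0,"fingers":-0.65},{"dx":-0.007,"dy":0,"dz":0.011,"wx":0,"wy":0,"wz":0,"fingers":-0.65},{"dx":-0.0083,"dy":0,"dz":0.0133,"wx":0,"wy":0,"wz":0,"fingers":-0.65}]}}

```text
time: 16.2
position: [0.6905, 0.0261, 0.0833]
tcp_rot: [0.061, 0.998, 0.0, -0.0]
ft_force: [0.4, 0.8, -0.4]
gripper_width: 0.174
grip_force: 0.0
```

```bash
python3 -c "
from h import *
st()
f=ctrl.grab_frame('scene')
for r in ctrl.cut_out(f,'feed_tube')[:2]:print(r['score'],r['box'])
cv2.imwrite('pics/p7.png',cv2.resize(f['frame'][140:290,280:430],(600,600),interpolation=cv2.INTER_CUBIC))
"
```

```text
t 16.2 board [ 0.1218 -0.0152] z 0.0833 F [0.3 0.9] -0.4 w 0.17360783780483294 q [-0.08  0.5   1.45  0.    1.19 -1.53]
0.88 [359.4, 241.0, 49.3, 70.2]
0.75 [359.1, 245.8, 129.6, 124.5]
```

View pics/p7.png

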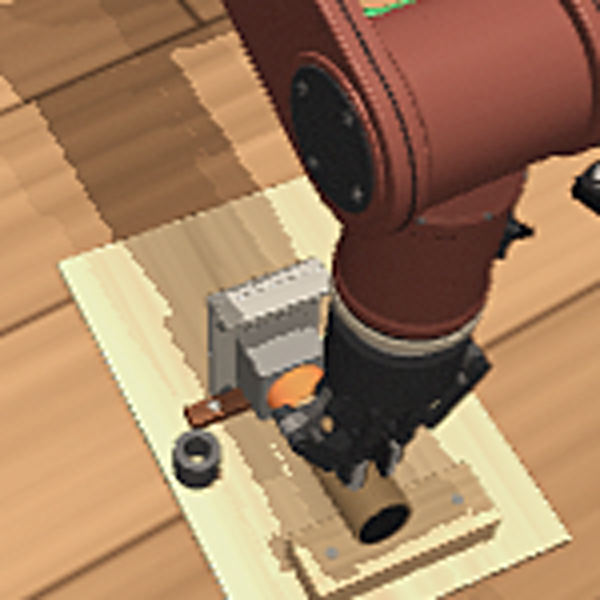

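The tube lies on the rest block: its end is at about (385,520), over the block's top, and the foot stands upright at the stop. I'll nudge it a little further to make sure it has settled, then retract straight up.

Emit:
{"api": "apply_moves", "payload": {"series": [{"dx":-0.001,"dy":0,"dz":0.0015,"wx":0,"wy":0,"wz":0,"fingers":-0.65},{"dx":-0.002,"dy":0,"dz":0.003,"wx":0,"wy":0,"wz":0,"fingers":-0.65},{"dx":-0.002,"dy":0,"dz":0.0045,"wx":0,"wy":0,"wz":0,"fingers":-0.65}]}}

```text
time: 16.68
position: [0.6925, 0.0258, 0.079]
tcp_rot: [0.061, 0.998, 0.0, 0.0]
ft_force: [0.6, -0.5, 0.9]
gripper_width: 0.174
grip_force: 0.0
```

```bash
python3 -c "
from h import *
st()"
```

```text
t 16.675 board [ 0.1238 -0.0152] z 0.079 F [ 0.7 -0.4] 0.9 w 0.17446481918133677 q [-0.08  0.51  1.45  0.    1.18 -1.53]
```

No contact force is left, so the tube rests on its own. Retracting upward.

Emit:
{"api": "apply_moves", "payload": {"series": [{"dx":0,"dy":0,"dz":-0.004,"wx":0,"wy":0,"wz":0,"fingers":-0.65},{"dx":0,"dy":0,"dz":-0.012,"wx":0,"wy":0,"wz":0,"fingers":-0.65},{"dx":0,"dy":0,"dz":-0.03,"wx":0,"wy":0,"wz":0,"fingers":-0.65},{"dx":0,"dy":0,"dz":-0.06,"wx":0,"wy":0,"wz":0,"fingers":-0.65},{"dx":0,"dy":0,"dz":-0.1,"wx":0,"wy":0,"wz":0,"fingers":-0.65},{"dx":0.04,"dy":0.04,"dz":-0.14,"wx":0,"wy":0,"wz":0,"fingers":-0.65},{"dx":0.08,"dy":0.08,"dz":-0.16,"wx":0,"wy":0,"wz":0,"fingers":-0.65},{"dx":0.11,"dy":0.12,"dz":-0.18,"wx":0,"wy":0,"wz":0,"fingers":-0.65},{"dx":0.11,"dy":0.16,"dz":-0.18,"wx":0,"wy":0,"wz":0,"fingers":-0.65}]}}

```text
time: 17.8
position: [0.6024, 0.2001, 0.2645]
tcp_rot: [0.06, 0.998, 0.001, 0.003]
ft_force: [1.5, 0.4, -0.2]
gripper_width: 0.175
grip_force: 0.0
```

Run:
```python
from h import *
st()
T=[.5714,.056]
for n in("scene","top"):
    f=ctrl.grab_frame(n);cv2.imwrite(f'pics/end_{n}.png',f['frame'])
    def P(x,y,z):return cv2.projectPoints(np.array([[*(R@[x,y]+b),z]],float),f['rvec'],f['tvec'],f['mtx'],None)[0][0,0].round(1)
    r=ctrl.cut_out(f,'feed_tube')[0];cx,cy,w,h=r['box'];print(n,r['score'],'box',round(cx-w/2),round(cy-h/2),round(cx+w/2),round(cy+h/2))
    # predicted silhouette for tilt 86 deg, several pivots
    for px in(0,-.01):
        for tilt in(86,):
            t=np.deg2rad(tilt);pts=[]
            loc=[(X,Y,Z) for X,Z in((-.06,0),(.04,0),(-.06,.03) if 0 else (-.06,.03)) for Y in(-.04,.04)]+[(.02*np.cos(a),.02*np.sin(a),.165) for a in np.linspace(0,6.28,16)]
            q=np.array([P(px+(X-.04)*np.cos(t)+Z*np.sin(t),-.016+Y,.009-(X-.04)*np.sin(t)+Z*np.cos(t)) for X,Y,Z in loc])
            print(px,tilt,q.min(0),q.max(0))
```

```text
t 17.8 board [0.0132 0.1468] z 0.2645 F [1.5 0.6] -0.2 w 0.17489156041245907 q [ 0.2   0.22  1.47  0.    1.45 -1.25]
scene 0.97 box 334 209 384 276
0 86 [333.2 206.7] [385.4 280.4]
-0.01 86 [331.6 203.8] [383.2 277. ]
top 0.85 box 295 124 326 187
0 86 [295.2 117.8] [327.2 182.2]
-0.01 86 [294.7 121.5] [326.8 185.8]
```

```bash
python3 -c "
from plant import ctrl
print(ctrl.finish_job())"
```

```text
the job is handed in; nothing more can be done
None
```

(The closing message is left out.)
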